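Set a truing stone to the gauge spacer and hold it

TASK

Turn the red isolator handle a quarter turn anticlockwise to off. Then lift the orange-topped spacer from its stand, slide it upright and square into whichever gap between a white stone and the dark fence is wide enough, down onto the deck near the middle of that stone, and let go of it. Finally push that stone up so that stone, spacer and fence sit flush, and finish while still holding it firmly pressed; do not force the narrow, clamped stone and leave the other things on the counter where they are.

Things in the scene. Friction and masses are not known exactly. Their poses are not given: they have to be found in the camera images.
- jig: Grey jig fixed to the counter; origin at table height; x towards the fence (away from the robot at yaw 0), y along the fence, z up. Deck top 20 mm above the table, x = -110 to 90 mm, 250 mm wide. Dark steel fence: flat face at x = 30 mm, top at 48 mm; behind it a white body, also 48 mm tall, to x = 103 mm. The two stones slide at y = +62 and -62 mm.
- stone_p (a joint): Gap between stone and fence, m: 0 = touching, 0.030 = fully back. Stone (white, 16 mm) and carrier (blue, behind) are one block 42 deep, 50 wide, 28 mm tall on the deck, sliding along the jig's x. Stones p and q sit side by side, either one on the left. One starts with a 17-23 mm gap and slides with about 2 N; the other, 4-8 mm, is too narrow and clamped.
- stone_q (a joint): Gap between stone and fence, m: 0 = touching, 0.030 = fully back. Stone (white, 16 mm) and carrier (blue, behind) are one block 42 deep, 50 wide, 28 mm tall on the deck, sliding along the jig's x. Stones p and q sit side by side, either one on the left. One starts with a 17-23 mm gap and slides with about 2 N; the other, 4-8 mm, is too narrow and clamped.
- stone_p_back (a point): Centre of the rear face (blue, towards the robot) of stone p's carrier, 14 mm above the deck; axes as the jig's: x points from here to the fence, y across, z up. The white front face is 42 mm further along x; the block is 50 mm wide and 28 mm tall.
- stone_q_back (a point): Centre of the rear face (blue, towards the robot) of stone q's carrier, 14 mm above the deck; axes as the jig's: x points from here to the fence, y across, z up. The white front face is 42 mm further along x; the block is 50 mm wide and 28 mm tall.
- isolator (a joint): Angle of the red isolator handle, rad: 0 = off (stop), 1.571 = on (stop). It grows clockwise seen from above, so off is anticlockwise; it starts near on, turns with about 0.1 N m of friction and stays where it is left.
- isolator_grip (a point): On the vertical axis of the red handle, 79 mm above the table, at grip height. Bar 56 long, 14 thick, 58 to 92 mm above the table, on a grey box 90 x 90 with yellow top at 50 mm. Axes are the box's and do not turn: at off the bar lies along this x, at value v turned v clockwise from above. The bar's white tick points to the black dot at off, the green dot at on.
- spacer_center (a point): Centre of the loose 120 g spacer, half-way up its 75 mm (37.5 mm above its foot). z up, x across its 12 mm thickness. Lower part: steel plate 12 x 40 x 30 mm tall; above it an orange grip 12 thick (x), 24 wide (y), 45 mm tall, best pinched across its thickness 19 mm above this point. Starts upright in its stand.
- stand: Black stand fixed to the counter, 100 x 80 mm, origin under its centre. The spacer stands in a slot 15 mm by 44 mm and 16 mm deep, the slot's floor 8 mm and its rim 24 mm above the table; x across the slot.
- cleaner: Bystander: standing lens-cleaner bottle, 48 mm across, 120 mm tall; origin under its centre.
- case: Bystander: blue spectacle case 60 x 155 x 40 mm lying closed; origin under its centre.
- screwdriver: Bystander: screwdriver 150 mm long lying on the counter beyond the jig, handle to its -x.
Mind the look-alikes: they are no part of the job. Of the things like the part that bears isolator, leave any that is purple; of the rest the smaller one is meant. What is meant by the part that bears spacer_center is not blue, and is the smaller of those in its own colour.

How it is judged:
By the outcome, as a careful person would: the job done as asked, in the order asked, and still so for the second after the job is handed in, while the arm keeps its last pose, push and grip.
It also fails if it takes over 64 s, if anything falls off the work surface, if the arm or the gripper's body presses on something with over 40 N, if the wrist force passes 120 N, or if a joint passes its speed limit or range.

ROBOT

A 6-joint arm with a two-finger parallel gripper is mounted at the origin on the work surface. World frame = base frame: x ahead of the robot, y to its left, z up, the work surface at z = 0. Lengths are in m, angles in rad, forces in N, time in s.
With the tool pointing down it reaches from about 0.35 to 0.775 m from the base axis. Payload 7.3 kg.
Tool frame: the origin (TCP) lies midway between the tips of the shut fingers; the grasp point (between the pads) lies 19 mm behind it; z points along the fingers, y is the direction in which the jaws open and shut (so a half turn about z gives the same grasp; the last joint's range is limited). The gripper opens to 92 mm and grips with 3 to 60 N. Pads are 19 mm wide; open, the fingers measure 130 mm over their backs; the gripper's body (75 mm by 190 mm) begins 47 mm behind the grasp point.
Start: joints at [0.969, 0.342, 1.524, -0, 1.275, -0.146], TCP at [0.231, 0.471, 0.227] pointing down, gripper open.
Joint ranges: [-2.53, 2.53], [-0.77, 2.02], [0.04, 2.7], [-1, 4.14], [0.28, 2.66], [-3.11, 3.11]. Speed limits (rad/s): [2.57, 2.57, 3.14, 3.14, 3.14, 3.14].

INTERFACE

Orientations are given as [roll, pitch, yaw] about the fixed x, y, z axes, in that order (R = Rz(yaw) Ry(pitch) Rx(roll)).
In Python, from cell import status, eyes, job gives the robot as it stands.
- The arm moves only by the tool jog_arm, never from a script. Its argument "series" is a list of rows, each a list of 3 entries, a list of its own where there are three numbers: the gripper command: -1 is shut, 1 is fully open, values between are in proportion, then the shift along the tool's x, y, z in m, then the turn, a rotation vector about the tool's x, y, z in rad. In form: [[grip, [x, y, z], [ax, ay, az]], ...]. A call has 1 to 12 rows; each row is the pose to reach, as a shift and turn from the pose commanded when the call began, along the tool's axes at that moment; what a row does not reach only later rows make up. A row lasts 1/12 s, in which the tool goes at most 41.7 mm and 7.16 degrees, less where a joint would pass 70% of its speed; a pose out of reach is approached as far as the arm can. A call with a gripper value outside its range is refused whole. The fingers move at their own pace and stop on an object; "squeeze" is the grip in N (left out, the last holds). Time passes only in rows, so rows that repeat a pose let the fingers close. It gives the time, the measured TCP pose, the force and the opening at its end, in the units of the state.
- status.observe(): the state, without advancing time (a new reading comes with each control period).
- eyes.read_camera(name): name is "scene" or "side" or "wrist"; returns a dict with "img" (480x640x3 uint8, red, green, blue), "range_z" (480x640 float32, m along the optical axis (not along the pixel's ray), 0 where there is no reading), "camera_matrix" (3x3 intrinsics, pixels), "T" (4x4, takes a point from camera to world coordinates); the wrist camera has in their place "tool_from_camera" (4x4, takes a point from camera to tool coordinates, whose origin is the TCP and whose axes are the flange's). Camera axes: x right, y down, z forward; pixel columns grow to the right and rows downward; lengths in m; the calibration is good to about 2 mm. A picture is of the moment at which its call begins: read the wrist's pose just before it.
- job.hand_in(): hands the job in, once; it reports no verdict.
The state is a dict: "time": time; "qpos": joint angles; "qvel": joint speeds; "joint_efforts": joint torques, N m; "tool_pos": TCP position; "tool_rot": TCP orientation; "contact_force": force on the tool from outside, world axes, zero at the start; "torque": the same for the moment, N m; "opening": finger opening in m.
Only numpy, scipy, OpenCV 4.12 (cv2) and the standard library are available. Lean on these libraries where they do the work, as an engineer would, in place of code of your own. Each camera call takes 0.05 s, during which the arm holds its last target.

## Working session

There is one attempt and no reset: what is moved stays moved. The work goes in short steps, Python scripts to look and compute and a tool call to move; the robot and the scene stay as the last step left them, time stands still between calls to the robot, and variables do not carry over. Pictures are saved under pics/ and viewed, and the job is handed in when it is done.

Besides the shell and the picture viewer there is one more tool, called after ">>>" as a command line: name --argument value ..., lists and objects as JSON in quotes. jog_arm: Moves the arm, as the interface text tells. Its arguments: {"type":"object","properties":{"series":{"type":"array","items":{"type":"array"}},"squeeze":{"type":"number"}},"required":["series"]}

```bash
mkdir -p pics; ls
cat > h.py <<'E'
import sys; sys.path.insert(0,'.')
import numpy as np, cv2
from cell import status, eyes, job
from scipy.spatial.transform import Rotation as R
def cam(n):
    s=status.observe(); c=eyes.read_camera(n)
    if n=='wrist':
        T=np.eye(4);T[:3,:3]=R.from_euler('xyz',s['tool_rot']).as_matrix();T[:3,3]=s['tool_pos']
        c['T']=T@c['tool_from_camera']
    return c
def cloud(c):
    K=c['camera_matrix'];z=c['range_z'];v,u=np.indices(z.shape)
    p=np.stack([(u-K[0,2])/K[0,0]*z,(v-K[1,2])/K[1,1]*z,z],-1)
    w=p@c['T'][:3,:3].T+c['T'][:3,3]; w[z==0]=np.nan
    return w
def save(c,n): cv2.imwrite('pics/'+n+'.png',c['img'][:,:,::-1])
E
python3 - <<'E'
from h import *
print(status.observe())
for n in ['scene','side']:
    c=cam(n);save(c,n+'1');np.savez(n+'1.npz',**c);print(c['T'],c['camera_matrix'])
E
```

```text
pics
{'time': 0.0, 'qpos': array([ 9.68958755e-01,  3.42741230e-01,  1.52498007e+00, -1.37686454e-05,
        1.27538082e+00, -1.46002127e-01]), 'qvel': array([ 1.55122635e-04, -3.41673488e-05, -2.92848130e-04,  2.51860519e-05,
       -1.19590238e-04, -1.17242112e-03]), 'joint_efforts': array([ 1.18110063e-03, -4.31243169e+01, -2.44219190e+01,  7.17825419e-02,
        5.60674549e-02, -1.39058270e-04]), 'tool_pos': array([0.23087601, 0.47108064, 0.22604824]), 'tool_rot': array([-3.14009734e+00, -2.06576331e-04,  2.68576107e+00]), 'contact_force': array([ 0.25007241, -0.41444232, -0.41362347]), 'torque': array([-0.01455422, -0.00709514, -0.04859108]), 'opening': 0.09160498558180447}
[[ 0.09234706  0.59039339 -0.80181523  1.55101948]
 [ 0.99570692 -0.04965502  0.07811602 -0.10541205]
 [ 0.00630503 -0.80558676 -0.59244428  0.81483527]
 [ 0.          0.          0.          1.        ]] [[529.17935829   0.         327.92616359]
 [  0.         529.17935829 242.56372118]
 [  0.           0.           1.        ]]
[[ 0.99875224 -0.00256778  0.04987346  0.46398486]
 [-0.04360398 -0.53167096  0.84582781 -1.307709  ]
 [ 0.02434437 -0.8469471  -0.53111953  0.90720274]
 [ 0.          0.          0.          1.        ]] [[557.09733296   0.         313.55901979]
 [  0.         557.09733296 243.5750512 ]
 [  0.           0.           1.        ]]
```

View pics/scene1.png

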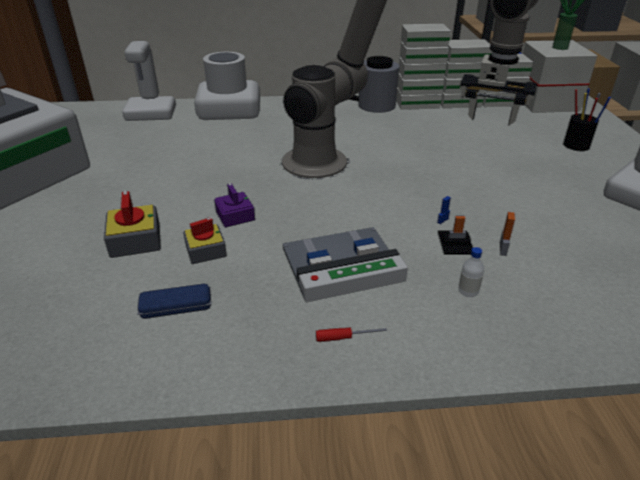

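View pics/side1.png

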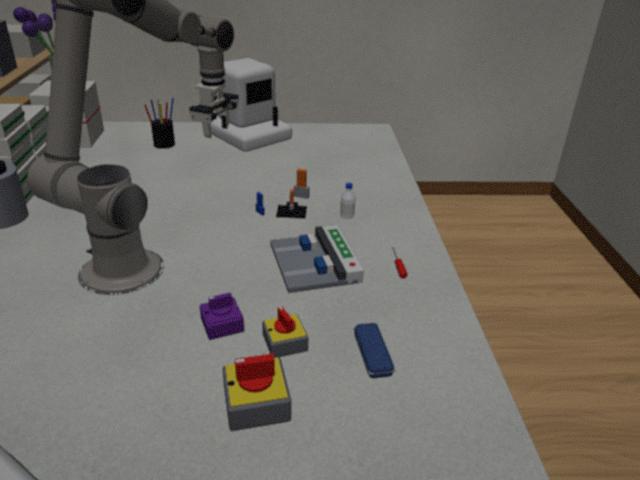

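The scene view shows the small red isolator at (205,235), with a bigger red one at (130,225) and a purple one at (234,205). The jig is at (345,262) and the orange spacer in its black stand at (457,232). The larger orange look-alike is at (508,232) and the bottle at (471,275). Now I'll measure them.

Run:
```python
from h import *
for n in ['scene','side']:
    c=dict(np.load(n+'1.npz'));w=cloud(c);hsv=cv2.cvtColor(c['img'],cv2.COLOR_RGB2HSV)
    H,S,V=cv2.split(hsv)
    ok=np.isfinite(w[...,0])&(w[...,0]<1)&(w[...,0]>.1)&(w[...,2]<.2)&(w[...,2]>.004)
    for nm,m in dict(yellow=(H>22)&(H<35)&(S>150),red=((H<4)|(H>176))&(S>160),orange=(H>=5)&(H<15)&(S>150),blue=(H>100)&(H<125)&(S>130),black=(V<35),white=(S<30)&(V>140),dark=(V<60)).items():
        m=(m&ok).astype(np.uint8)
        k,l,st,ce=cv2.connectedComponentsWithStats(m)
        for i in range(1,k):
            if st[i,4]>25:
                p=w[l==i];print(n,nm,st[i,4],ce[i].round(),'med',np.median(p,0).round(3),'min',p.min(0).round(3),'max',p.max(0).round(3))
```

```text
scene yellow 596 [130. 223.] med [ 0.428 -0.485  0.07 ] min [ 0.338 -0.556  0.064] max [ 0.463 -0.434  0.075]
scene yellow 277 [203. 239.] med [ 0.479 -0.309  0.049] min [ 0.414 -0.355  0.044] max [ 0.505 -0.265  0.074]
scene red 475 [128. 212.] med [ 0.417 -0.489  0.088] min [ 0.362 -0.527  0.075] max [ 0.442 -0.461  0.131]
scene red 344 [202. 229.] med [ 0.465 -0.309  0.071] min [ 0.446 -0.333  0.051] max [ 0.486 -0.287  0.095]
scene red 354 [333. 334.] med [ 0.793 -0.019  0.021] min [ 0.78  -0.054  0.008] max [0.801 0.018 0.029]
scene orange 166 [508. 226.] med [0.527 0.439 0.084] min [0.503 0.429 0.042] max [0.534 0.453 0.107]
scene orange 125 [459. 224.] med [0.483 0.33  0.064] min [0.472 0.319 0.04 ] max [0.489 0.343 0.085]
scene blue 177 [444. 210.] med [0.38  0.323 0.035] min [0.368 0.309 0.005] max [0.391 0.34  0.077]
scene blue 103 [363. 242.] med [0.517 0.083 0.047] min [0.499 0.059 0.027] max [0.531 0.108 0.052]
scene blue 93 [476. 252.] med [0.668 0.306 0.117] min [0.512 0.295 0.005] max [0.676 0.362 0.121]
scene blue 112 [317. 254.] med [ 0.556 -0.035  0.048] min [ 0.53
[... 4610 characters left out ...]
.] med [0.42  0.963 0.12 ] min [0.407 0.948 0.075] max [0.429 1.008 0.154]
side dark 320 [291. 211.] med [0.485 0.315 0.011] min [0.435 0.285 0.004] max [0.529 0.369 0.035]
side dark 463 [330. 254.] med [0.591 0.015 0.047] min [ 0.555 -0.088  0.023] max [0.624 0.156 0.056]
side dark 441 [286. 347.] med [ 0.464 -0.35   0.026] min [ 0.409 -0.366  0.004] max [ 0.51  -0.291  0.043]
side dark 60 [361. 348.] med [ 0.635 -0.359  0.029] min [ 0.628 -0.416  0.021] max [ 0.642 -0.304  0.036]
side dark 54 [380. 375.] med [ 0.671 -0.432  0.015] min [ 0.648 -0.438  0.009] max [ 0.696 -0.425  0.022]
side dark 1056 [259. 416.] med [ 0.41  -0.556  0.034] min [ 0.351 -0.569  0.006] max [ 0.472 -0.542  0.063]
```

Run:
```python
from h import *
for n,(x0,y0,x1,y1),f in [('scene',(270,220,420,305),5),('side',(190,270,400,400),3.5),('scene',(170,180,270,270),7),('scene',(420,190,530,300),6)]:
    c=cv2.imread('pics/%s1.png'%n)[y0:y1,x0:x1]
    cv2.imwrite('pics/crop_%s_%d.png'%(n,x0),cv2.resize(c,None,fx=f,fy=f,interpolation=cv2.INTER_CUBIC))
```

```text
(no output)
```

View pics/crop_scene_270.png

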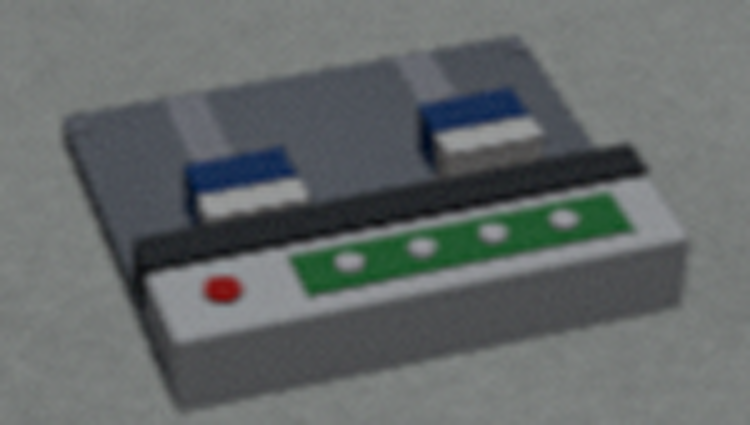

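View pics/crop_side_190.png

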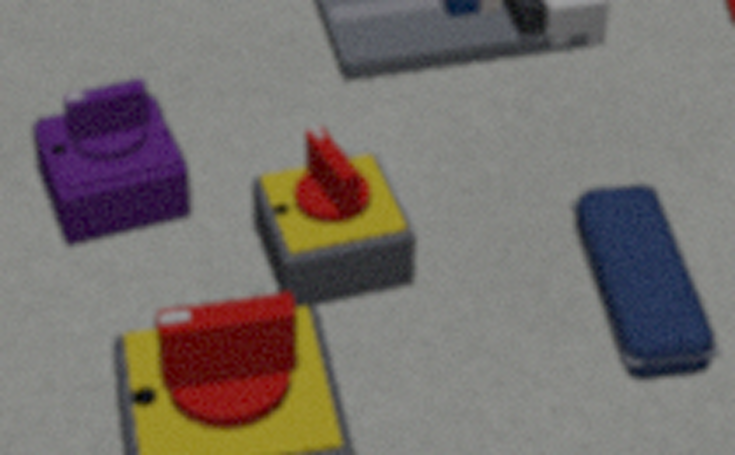

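View pics/crop_scene_420.png

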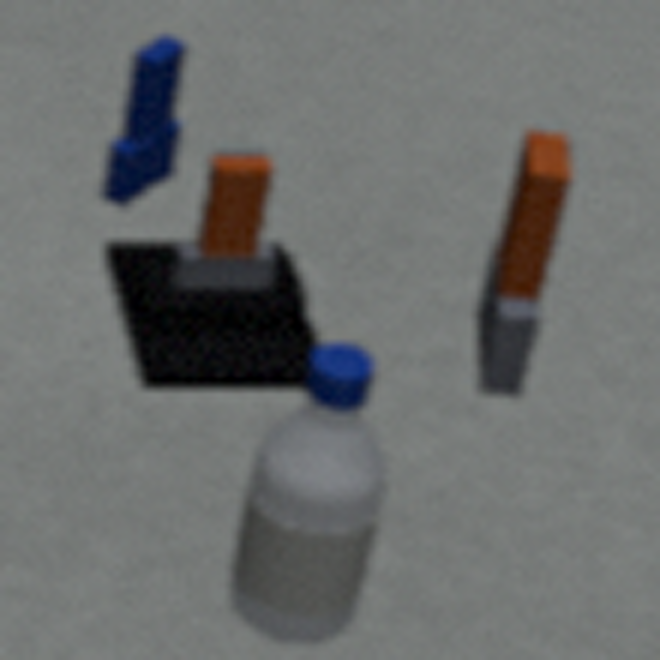

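The wide gap belongs to the +y stone (scene crop, about x=480), and the orange spacer in the stand is the smaller orange one. I'll move the wrist camera over them to refine the poses.

```bash
cat >> h.py <<'E'
def plan(pos,yaw):
    s=status.observe();R0=R.from_euler('xyz',s['tool_rot']);R1=R.from_euler('xyz',[np.pi,0,yaw])
    d=R0.inv().apply(np.array(pos)-s['tool_pos']);r=(R0.inv()*R1).as_rotvec()
    print('t',round(s['time'],2),'shift',d.round(4),'turn',r.round(4),'dist',np.linalg.norm(d).round(3),'deg',np.degrees(np.linalg.norm(r)).round(1),'q6',s['qpos'][5].round(2))
E
python3 - <<'E'
from h import *
c=eyes.read_camera('wrist');print(c['tool_from_camera'].round(3),c['camera_matrix'])
plan((.45,.30,.30),np.pi)
E
```

```text
[[ 0.001 -0.969 -0.247  0.066]
 [ 1.     0.001  0.002  0.   ]
 [-0.001 -0.247  0.969 -0.158]
 [ 0.     0.     0.     1.   ]] [[413.55409189   0.         314.40046853]
 [  0.         413.55409189 242.04872957]
 [  0.           0.           1.        ]]
t 0.15 shift [-0.2721 -0.0573 -0.0738] turn [-0.0011 -0.0005 -0.4558] dist 0.288 deg 26.1 q6 -0.15
```

Run:
```python
from h import *
plan((.47,.20,.30),np.pi)
```

```text
t 0.15 shift [-0.3341 -0.1383 -0.0737] turn [-0.0011 -0.0005 -0.4558] dist 0.369 deg 26.1 q6 -0.15
```

>>> jog_arm --series '[[1,[-0.334,-0.138,-0.074],[0,0,-0.456]],[1,[-0.334,-0.138,-0.074],[0,0,-0.456]],[1,[-0.334,-0.138,-0.074],[0,0,-0.456]],[1,[-0.334,-0.138,-0.074],[0,0,-0.456]],[1,[-0.334,-0.138,-0.074],[0,0,-0.456]],[1,[-0.334,-0.138,-0.074],[0,0,-0.456]],[1,[-0.334,-0.138,-0.074],[0,0,-0.456]],[1,[-0.334,-0.138,-0.074],[0,0,-0.456]],[1,[-0.334,-0.138,-0.074],[0,0,-0.456]],[1,[-0.334,-0.138,-0.074],[0,0,-0.456]],[1,[-0.334,-0.138,-0.074],[0,0,-0.456]],[1,[-0.334,-0.138,-0.074],[0,0,-0.456]]]'

```text
time: 1.15
tool_pos: [0.4701, 0.2003, 0.3002]
tool_rot: [3.141, -0.001, 3.14]
contact_force: [0.6, -0.0, -0.8]
opening: 0.0916
```

Run:
```python
from h import *
s=status.observe();print(s['time'],s['tool_pos'],s['tool_rot'],abs(s['qvel']).max())
c=cam('wrist');save(c,'w1');np.savez('w1.npz',**c)
plan((.42,-.25,.30),np.pi)
```

```text
1.15 [0.47006337 0.20033225 0.30023787] [ 3.14121940e+00 -1.15396664e-03  3.14014832e+00] 0.04034881869630113
t 1.2 shift [ 4.95e-02 -4.51e-01  1.00e-04] turn [ 0.0003 -0.0015  0.0001] dist 0.454 deg 0.1 q6 -1.32
```

View pics/w1.png

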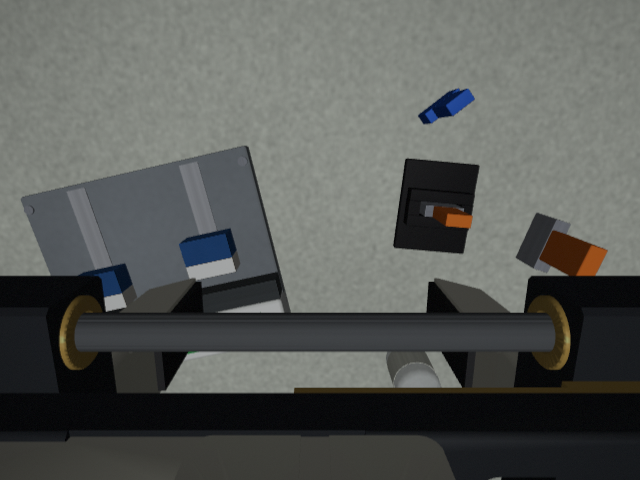

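>>> jog_arm --series '[[1,[0.01,-0.49,0],[0,0,0]],[1,[0.01,-0.49,0],[0,0,0]],[1,[0.01,-0.49,0],[0,0,0]],[1,[0.01,-0.49,0],[0,0,0]],[1,[0.01,-0.49,0],[0,0,0]],[1,[0.01,-0.49,0],[0,0,0]],[1,[0.01,-0.49,0],[0,0,0]],[1,[0.01,-0.49,0],[0,0,0]],[1,[0.01,-0.49,0],[0,0,0]],[1,[0.01,-0.49,0],[0,0,0]],[1,[0.01,-0.49,0],[0,0,0]],[1,[0.01,-0.49,0],[0,0,0]]]'

```text
time: 2.2
tool_pos: [0.4603, -0.2904, 0.3003]
tool_rot: [3.141, -0.0, -3.14]
contact_force: [0.0, 0.1, 0.7]
opening: 0.0918
```

Run:
```python
from h import *
s=status.observe();print(s['time'],s['tool_pos'],s['tool_rot'],abs(s['qvel']).max())
c=cam('wrist');save(c,'w2');np.savez('w2.npz',**c)
```

```text
2.2 [ 0.46029611 -0.29044454  0.30025077] [ 3.14119919e+00 -4.71020932e-04 -3.14009528e+00] 0.5425391258731933
```

View pics/w2.png

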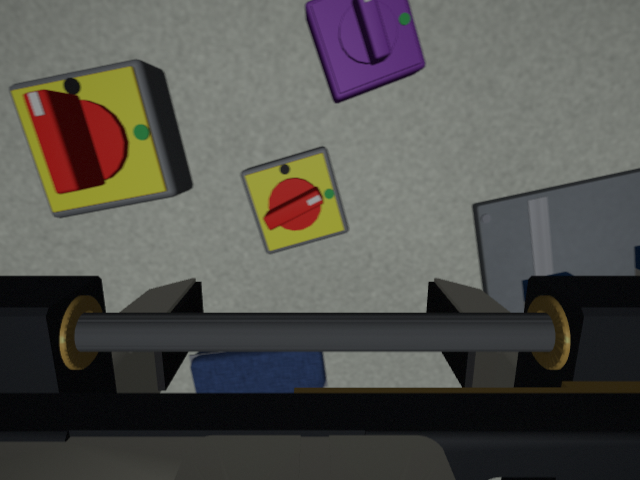

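The wrist view shows the target isolator at (295,204). Its black dot is at (285,169), its green dot at (329,193), and the white tick points at the green dot. Measuring it now.

Run:
```python
from h import *
c=dict(np.load('w2.npz'));w=cloud(c);hsv=cv2.cvtColor(c['img'],cv2.COLOR_RGB2HSV);H,S,V=cv2.split(hsv)
roi=np.zeros(H.shape,bool);roi[140:260,235:355]=1
def rect(m,nm):
    p=w[m];r=cv2.minAreaRect((p[:,:2]*1000).astype(np.float32));print(nm,m.sum(),r,'z',np.median(p[:,2]))
def ero(m): 
    return m
yel=roi&(((H>20)&(H<38)&(S>100)))
box=roi&(w[...,2]>.044)&(w[...,2]<.056)
bar=roi&(w[...,2]>.085)
rect(yel,'yellow');rect(box,'box');rect(bar,'bar')
print('bar z',np.percentile(w[bar][:,2],[5,50,95]))
p=w[bar][:,:2];m=p.mean(0);u,s,vt=np.linalg.svd(p-m);print(m,np.degrees(np.arctan2(vt[0,1],vt[0,0])))
for nm,mk in dict(black=roi&(V<60)&(w[...,2]>.045),green=roi&(H>50)&(H<85)&(S>90)).items():print(nm,mk.sum(),np.median(w[mk],0))
```

```text
yellow 3859 ((nan, nan), (0.0, 0.0), 0.0) z nan
box 5241 ((459.04986572265625, -307.73980712890625), (89.4460678100586, 89.19464111328125), 16.393630981445312) z 0.05012510208804133
bar 991 ((459.23095703125, -308.0484619140625), (14.303483963012695, 56.14486312866211), 27.25942611694336) z 0.09228182789132722
bar z [0.09013893 0.09228183 0.0937944 ]
[ 0.4585172  -0.30778106] -62.526058915921595
black 80 [ 0.42627337 -0.31831872  0.05204931]
green 65 [ 0.44859464 -0.27528158  0.05174693]
```

Run:
```python
from h import *
plan((.459,-.308,.061),np.radians(117.3)); print(status.observe()['qpos'])
```

```text
t 2.25 shift [ 0.0007 -0.0124  0.2386] turn [-2.7000e-03  2.0000e-04  1.0927e+00] dist 0.239 deg 62.6 q6 -2.28
[-0.70919893  0.33769336  1.32969373 -0.00253463  1.4736417  -2.27813032]
```

>>> jog_arm --series '[[1,[0.001,-0.018,0.1],[0,0,1.093]],[1,[0.001,-0.018,0.15],[0,0,1.093]],[1,[0.001,-0.018,0.15],[0,0,1.093]],[1,[0.001,-0.018,0.15],[0,0,1.093]],[1,[0.001,-0.018,0.15],[0,0,1.093]],[1,[0.001,-0.018,0.15],[0,0,1.093]],[1,[0.001,-0.018,0.15],[0,0,1.093]],[1,[0.001,-0.018,0.15],[0,0,1.093]],[1,[0.001,-0.018,0.15],[0,0,1.093]],[1,[0.001,-0.018,0.15],[0,0,1.093]],[1,[0.001,-0.018,0.15],[0,0,1.093]],[1,[0.001,-0.018,0.15],[0,0,1.093]]]'

```text
time: 3.25
tool_pos: [0.4597, -0.3063, 0.1507]
tool_rot: [3.142, -0.0, 2.053]
contact_force: [0.2, -0.0, 0.5]
opening: 0.0919
```

Run:
```python
from h import *
plan((.459,-.308,.061),np.radians(117.3)); 
c=cam('wrist');save(c,'w3');w=cloud(c)
bar=(w[...,2]>.085)&(w[...,2]<.1)&(np.hypot(w[...,0]-.459,w[...,1]+.308)<.035)
p=w[bar][:,:2].astype(np.float32);print(bar.sum(),cv2.minAreaRect(p*1000))
plan((.459,-.308,.061),np.radians(117.3))
```

```text
t 3.25 shift [-0.0012 -0.0014  0.0897] turn [ 0.0001 -0.0004  0.0059] dist 0.09 deg 0.3 q6 -1.21
2480 ((459.01153564453125, -308.3527526855469), (13.712474822998047, 56.3072395324707), 27.169485092163086)
t 3.3 shift [-0.0009 -0.0012  0.0897] turn [ 0.0001 -0.0003  0.0049] dist 0.09 deg 0.3 q6 -1.21
```

View pics/w3.png

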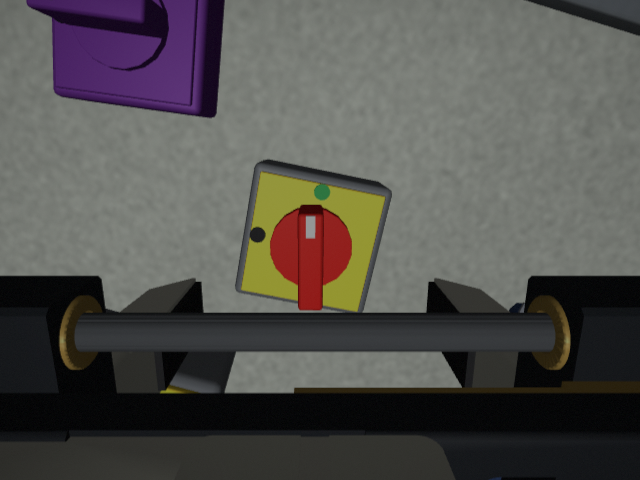

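The bar at (311,257) is aligned with the jaws and both measurements agree. I'll descend and grip.

>>> jog_arm --series '[[1,[-0.001,-0.001,0.04],[0,0,0.005]],[1,[-0.001,-0.001,0.075],[0,0,0.005]],[1,[-0.001,-0.001,0.089],[0,0,0.005]],[1,[-0.001,-0.001,0.089],[0,0,0.005]],[-1,[-0.001,-0.001,0.089],[0,0,0.005]],[-1,[-0.001,-0.001,0.089],[0,0,0.005]],[-1,[-0.001,-0.001,0.089],[0,0,0.005]],[-1,[-0.001,-0.001,0.089],[0,0,0.005]],[-1,[-0.001,-0.001,0.089],[0,0,0.005]],[-1,[-0.001,-0.001,0.089],[0,0,0.005]],[-1,[-0.001,-0.001,0.089],[0,0,0.005]],[-1,[-0.001,-0.001,0.089],[0,0,0.005]]]' --squeeze 25

```text
time: 4.3
tool_pos: [0.459, -0.3089, 0.0619]
tool_rot: [3.141, 0.0, 2.044]
contact_force: [0.0, -0.4, -0.3]
opening: 0.0431
```

>>> jog_arm --series '[[-1,[0,0,0],[0,0,0]],[-1,[0,0,0],[0,0,0]],[-1,[0,0,0],[0,0,0]],[-1,[0,0,0],[0,0,0]],[-1,[0,0,0],[0,0,0]],[-1,[0,0,0],[0,0,0]],[-1,[0,0,0],[0,0,0]],[-1,[0,0,0],[0,0,0]]]'

```text
time: 4.97
tool_pos: [0.4585, -0.309, 0.0616]
tool_rot: [-3.141, -0.0, 2.044]
contact_force: [-4.0, -2.3, 1.4]
opening: 0.014
```

>>> jog_arm --series '[[-1,[0,0,0],[0,0,-0.12]],[-1,[0,0,0],[0,0,-0.24]],[-1,[0,0,0],[0,0,-0.36]],[-1,[0,0,0],[0,0,-0.48]],[-1,[0,0,0],[0,0,-0.6]],[-1,[0,0,0],[0,0,-0.72]],[-1,[0,0,0],[0,0,-0.84]],[-1,[0,0,0],[0,0,-0.96]],[-1,[0,0,0],[0,0,-1.08]],[-1,[0,0,0],[0,0,-1.2]],[-1,[0,0,0],[0,0,-1.32]],[-1,[0,0,0],[0,0,-1.4]]]'

```text
time: 5.97
tool_pos: [0.4586, -0.3086, 0.0616]
tool_rot: [3.141, -0.0, -2.834]
contact_force: [-4.5, -0.8, 0.3]
opening: 0.0141
```

>>> jog_arm --series '[[-1,[0,0,0],[0,0,0]],[-1,[0,0,0],[0,0,0]]]'

```text
time: 6.13
tool_pos: [0.4587, -0.3086, 0.0616]
tool_rot: [3.141, -0.0, -2.843]
contact_force: [-3.1, 0.2, 2.4]
opening: 0.0138
```

Run:
```python
from h import *
s=status.observe();print(s)
```

```text
{'time': 6.1333, 'qpos': array([-7.31077567e-01,  5.74478795e-01,  1.65132527e+00,  4.75972558e-04,
        9.16446179e-01, -2.60091013e+00]), 'qvel': array([ 0.00164777, -0.00010083,  0.00107786, -0.00082358,  0.00067576,
        0.00934199]), 'joint_efforts': array([  1.40542667, -48.90037894, -19.95194972,   0.22283686,
        -0.6497016 ,  -0.69039859]), 'tool_pos': array([ 0.45873297, -0.30863252,  0.06164597]), 'tool_rot': array([ 3.14083453e+00, -1.48802247e-05, -2.84284623e+00]), 'contact_force': array([-3.12571849,  0.16164931,  2.39307083]), 'torque': array([ 0.04110161,  0.57026964, -0.40014137]), 'opening': 0.013820458691807033}
```

>>> jog_arm --series '[[1,[0,0,0],[0,0,0]],[1,[0,0,0],[0,0,0]],[1,[0,0,0],[0,0,0]],[1,[0,0,0],[0,0,0]],[1,[0,0,0],[0,0,0]],[1,[0,0,-0.03],[0,0,0]],[1,[0,0,-0.07],[0,0,0]],[1,[0,0,-0.11],[0,0,0]],[1,[0,0,-0.15],[0,0,0.1]],[1,[0,0,-0.19],[0,0,0.2]],[1,[0,0,-0.2],[0,0,0.3]],[1,[0,0,-0.2],[0,0,0.3]]]'

```text
time: 7.13
tool_pos: [0.4602, -0.3099, 0.2658]
tool_rot: [-3.136, 0.006, 3.14]
contact_force: [0.5, 0.0, 0.1]
opening: 0.089
```

Run:
```python
from h import *
c=cam('wrist');save(c,'w4');w=cloud(c)
near=(np.hypot(w[...,0]-.459,w[...,1]+.308)<.035)
bar=(w[...,2]>.085)&(w[...,2]<.1)&near
p=w[bar][:,:2].astype(np.float32);print(bar.sum(),cv2.minAreaRect(p*1000))
box=(w[...,2]>.044)&(w[...,2]<.056)&(np.hypot(w[...,0]-.459,w[...,1]+.308)<.07)
print(cv2.minAreaRect((w[box][:,:2]*1000).astype(np.float32)))
# w1 measurement
c=dict(np.load('w1.npz'));w=cloud(c);H,S,V=cv2.split(cv2.cvtColor(c['img'],cv2.COLOR_RGB2HSV))
vv,uu=np.indices(H.shape)
def rect(m,nm):
    p=w[m];p=p[np.isfinite(p[:,0])];print(nm,len(p),cv2.minAreaRect((p[:,:2]*1000).astype(np.float32)),'z',np.percentile(p[:,2],[2,50,98]).round(4))
org=(H>=4)&(H<18)&(S>130)&(uu>400)&(uu<490)&(vv<250)
rect(org,'orange all');rect(org&(w[...,2]>.078),'orange top')
st=(V<60)&(uu>385)&(uu<490)&(vv<260)&(vv>150)
rect(st&(w[...,2]>.02)&(w[...,2]<.028),'stand')
st=(uu>385)&(uu<490)&(vv<260)&(vv>150)
rect(st&(w[...,2]>.032)&(w[...,2]<.042),'platetop')
deck=(w[...,2]>.015)&(w[...,2]<.025)&(uu<300)&(vv<275)
rect(deck,'deck')
for nm,m in dict(pblue=(uu>170)&(uu<245)).items():
    rect(m&(vv<285)&(vv>215)&(w[...,2]>.043)&(w[...,2]<.053)&(H>100)&(H<125)&(S>100),'blue')
    rect(m&(vv<285)&(vv>215)&(w[...,2]>.043)&(w[...,2]<.053),'blk')
```

```text
1161 ((459.0374755859375, -308.1299743652344), (55.850860595703125, 14.065411567687988), 16.252731323242188)
((459.02874755859375, -307.98187255859375), (89.15436553955078, 89.15348815917969), 16.288509368896484)
orange all 638 ((484.5324401855469, 343.60003662109375), (47.119972229003906, 19.093063354492188), 65.69036865234375) z [0.0406 0.0821 0.0848]
orange top 364 ((479.9220886230469, 334.0904846191406), (24.3188419342041, 12.150246620178223), 84.85052490234375) z [0.0787 0.0833 0.085 ]
stand 1492 ((480.08441162109375, 334.2927551269531), (67.9150161743164, 39.591732025146484), 84.85911560058594) z [0.0215 0.0246 0.0264]
platetop 172 ((479.92181396484375, 334.0365295410156), (39.59891891479492, 11.985116004943848), 85.03516387939453) z [0.0322 0.0381 0.0415]
deck 21867 ((509.91790771484375, 23.488128662109375), (143.2381134033203, 250.08065795898438), 12.528964042663574) z [0.0183 0.0203 0.0224]
blue 1197 ((517.4385375976562, 88.67597198486328), (25.50935935974121, 49.899349212646484), 12.597400665283203) z [0.0444 0.0484 0.05  ]
blk 1946 ((525.7955932617188, 90.13746643066406), (42.717350006103516, 50.71724319458008), 12.944720268249512) z [0.045  0.0484 0.0501]
```

View pics/w4.png

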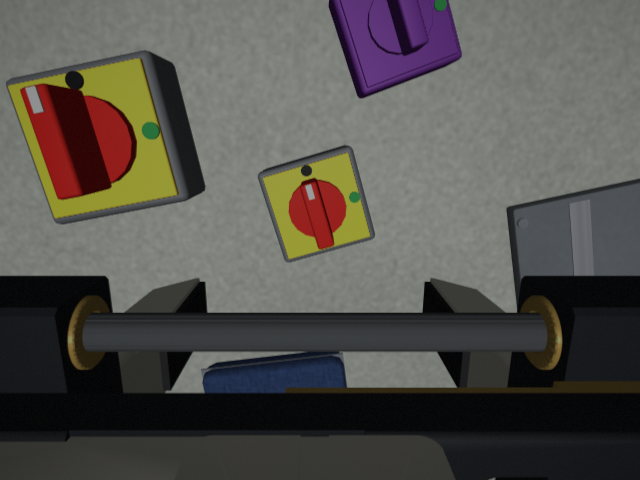

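The handle is off: the bar is at 16.25° against the box's 16.29°, and the tick points to the black dot at (306,171). Next I'll look over the jig.

>>> jog_arm --series '[[1,[-0.09,0.4,-0.02],[0,0,0]],[1,[-0.09,0.4,-0.02],[0,0,0]],[1,[-0.09,0.4,-0.02],[0,0,0]],[1,[-0.09,0.4,-0.02],[0,0,0]],[1,[-0.09,0.4,-0.02],[0,0,0]],[1,[-0.09,0.4,-0.02],[0,0,0]],[1,[-0.09,0.4,-0.02],[0,0,0]],[1,[-0.09,0.4,-0.02],[0,0,0]],[1,[-0.09,0.4,-0.02],[0,0,0]],[1,[-0.09,0.4,-0.02],[0,0,0]],[1,[-0.09,0.4,-0.02],[0,0,0]],[1,[-0.09,0.4,-0.02],[0,0,0]]]'

```text
time: 8.18
tool_pos: [0.5472, 0.0932, 0.279]
tool_rot: [-3.141, -0.004, -3.133]
contact_force: [0.0, -1.1, -0.5]
opening: 0.0918
```

>>> jog_arm --series '[[1,[0,0,0],[0,0,0]],[1,[0,0,0],[0,0,0]]]'

```text
time: 8.35
tool_pos: [0.5476, 0.0903, 0.2805]
tool_rot: [-3.141, -0.002, -3.139]
contact_force: [0.6, -0.6, -0.2]
opening: 0.0916
```

Run:
```python
from h import *
s=status.observe();print(s['time'],s['tool_pos'],s['tool_rot'],abs(s['qvel']).max())
c=cam('wrist');save(c,'w5');np.savez('w5.npz',**c)
```

```text
8.35 [0.54755427 0.09026236 0.28045869] [-3.14128429e+00 -2.34502303e-03 -3.13944395e+00] 0.0120582307878237
```

View pics/w5.png

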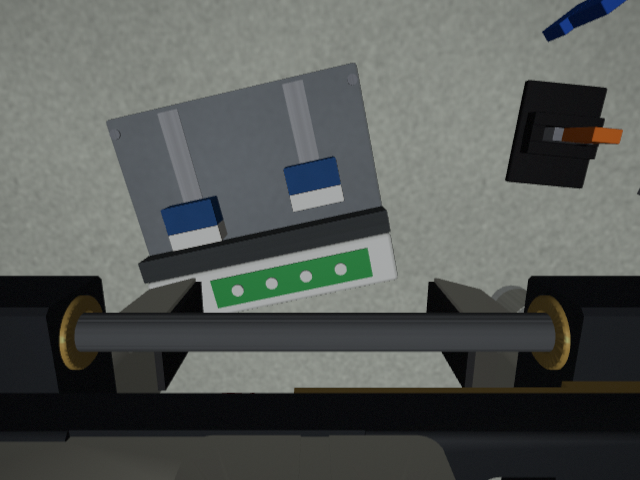

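Run:
```python
from h import *
c=dict(np.load('w5.npz'));w=cloud(c);H,S,V=cv2.split(cv2.cvtColor(c['img'],cv2.COLOR_RGB2HSV));vv,uu=np.indices(H.shape)
Z=w[...,2]
def rect(m,nm):
    p=w[m];r=cv2.minAreaRect((p[:,:2]*1000).astype(np.float32));print(nm,len(p),np.round(r[0],2),np.round(r[1],2),round(r[2],2),'z',np.percentile(p[:,2],[2,50,98]).round(4));return r
jr=(uu>100)&(uu<400)&(vv>55)&(vv<285)
rect(jr&(Z>.015)&(Z<.024),'deck')
rect(jr&(Z>.044)&(Z<.052)&(uu>280)&(uu<347)&(vv<212)&(vv>150),'stoneL')
rect(jr&(Z>.044)&(Z<.052)&(H>100)&(H<125)&(S>100)&(uu>280),'blueL')
rect(jr&(Z>.044)&(Z<.052)&(uu<224)&(vv<250),'stoneR')
fen=jr&(Z>.044)&(Z<.052)&(V<70)&(S<80)
k,l,st,ce=cv2.connectedComponentsWithStats(fen.astype(np.uint8));i=1+st[1:,4].argmax();rect(l==i,'fence')
th=np.radians(12.55)
for t in [12.45,12.55,12.65]:
    th=np.radians(t);s=(w[...,0]*np.cos(th)+w[...,1]*np.sin(th))*1000;tt=(-w[...,0]*np.sin(th)+w[...,1]*np.cos(th))*1000
    q=s[l==i];print(t,'fence s range',np.percentile(q,[1,2,5,95]))
    d=jr&(Z>.015)&(Z<.024);print('deck s',np.percentile(s[d],[.2,1]),'t',tt[d].min(),tt[d].max())
# col-wise profile along s at t of stone L: 
m=(Z>.044)&(Z<.052)&jr
tc=(-0.5255*np.sin(th)+.0901*np.cos(th))*1000
sel=m&(abs(tt-tc)<20)
hh,e=np.histogram(s[sel],bins=np.arange(500,640,1));print([(int(a),int(b)) for a,b in zip(e,hh)if 1])
# spacer
org=(H>=4)&(H<18)&(S>130)&(uu>500)&(uu<630)&(vv<160)
rect(org&(Z>.078),'spacertop')
rect((uu>500)&(uu<610)&(vv>75)&(vv<190)&(Z>.021)&(Z<.028),'stand')
```

```text
deck 30610 [508.31  22.95] [140.66 249.85] 12.5 z [0.0185 0.0204 0.0224]
stoneL 2366 [525.74  89.99] [42.14 49.99] 12.47 z [0.0469 0.0486 0.0502]
blueL 1434 [517.39  88.25] [25.09 49.78] 12.47 z [0.0469 0.0486 0.0502]
stoneR 2308 [569.03 -27.12] [50.06 50.42] 12.49 z [0.0462 0.0484 0.0499]
fence 5505 [586.78  40.03] [ 21.9  249.34] 12.55 z [0.0461 0.0483 0.05  ]
12.45 fence s range [571.00268567 571.12772493 571.44451981 591.11513245]
deck s [431.48009327 432.54836422] t -212.0832527496302 37.733908814710965
12.55 fence s range [570.87136094 570.97007895 571.29704731 590.94323071]
deck s [431.35821987 432.38134456] t -213.03514520597247 36.87880469078068
12.65 fence s range [570.66692643 570.78913073 571.16718559 590.78663426]
deck s [431.18473015 432.25354263] t -214.0318868018299 36.030808118521485
[(500, 0), (501, 0), (502, 0), (503, 0), (504, 0), (505, 0), (506, 0), (507, 0), (508, 0), (509, 0), (510, 0), (511, 23), (512, 50), (513, 47), (514, 47), (515, 46), (516, 49), (517, 42), (518, 50), (519, 47), (520, 45), (521, 48), (522, 46), (523, 46), (524, 41), (525, 47), (526, 46), (
[... 657 characters left out ...]
8, 37), (589, 41), (590, 44), (591, 38), (592, 29), (593, 3), (594, 22), (595, 44), (596, 41), (597, 44), (598, 40), (599, 44), (600, 36), (601, 39), (602, 41), (603, 51), (604, 41), (605, 45), (606, 37), (607, 40), (608, 40), (609, 40), (610, 37), (611, 40), (612, 37), (613, 46), (614, 40), (615, 39), (616, 43), (617, 36), (618, 40), (619, 38), (620, 34), (621, 36), (622, 43), (623, 36), (624, 36), (625, 35), (626, 33), (627, 39), (628, 42), (629, 37), (630, 39), (631, 29), (632, 23), (633, 24), (634, 8), (635, 17), (636, 12), (637, 8), (638, 4)]
spacertop 480 [479.73 333.78] [24.87 12.12] 86.05 z [0.0786 0.0835 0.0852]
stand 2083 [479.99 334.17] [69.19 39.54] 84.98 z [0.0222 0.0246 0.0265]
```

Run:
```python
from h import *
plan((.480,.334,.150),np.radians(84.95))
```

```text
t 8.4 shift [0.0671 0.2441 0.1309] turn [-1.6000e-03 -1.1000e-03  1.6603e+00] dist 0.285 deg 95.1 q6 -1.55
```

>>> jog_arm --series '[[1,[0.067,0.244,0.131],[0,0,1.66]],[1,[0.067,0.244,0.131],[0,0,1.66]],[1,[0.067,0.244,0.131],[0,0,1.66]],[1,[0.067,0.244,0.131],[0,0,1.66]],[1,[0.067,0.244,0.131],[0,0,1.66]],[1,[0.067,0.244,0.131],[0,0,1.66]],[1,[0.067,0.244,0.131],[0,0,1.66]],[1,[0.067,0.244,0.131],[0,0,1.66]],[1,[0.067,0.244,0.131],[0,0,1.66]],[1,[0.067,0.244,0.131],[0,0,1.66]],[1,[0.067,0.244,0.131],[0,0,1.66]],[1,[0.067,0.244,0.131],[0,0,1.66]]]'

```text
time: 9.4
tool_pos: [0.4809, 0.334, 0.1505]
tool_rot: [-3.141, 0.0, 1.672]
contact_force: [0.9, -0.2, 0.1]
opening: 0.0916
```

Run:
```python
from h import *
plan((.480,.334,.150),np.radians(84.95))
```

```text
t 9.4 shift [ 0.0001 -0.0009  0.0005] turn [-0.0004  0.0003  0.1894] dist 0.001 deg 10.9 q6 0.37
```

>>> jog_arm --series '[[1,[0,0,0],[0,0,0.16]],[1,[0,0,0],[0,0,0.16]],[1,[0,0,0],[0,0,0.16]],[1,[0,0,0],[0,0,0.16]]]'

```text
time: 9.73
tool_pos: [0.4809, 0.3342, 0.1507]
tool_rot: [-3.141, 0.0, 1.52]
contact_force: [-0.4, -0.2, 0.1]
opening: 0.0918
```

Run:
```python
from h import *
plan((.480,.334,.0455),np.radians(84.95))
c=cam('wrist');save(c,'w6');w=cloud(c);Z=w[...,2]
H,S,V=cv2.split(cv2.cvtColor(c['img'],cv2.COLOR_RGB2HSV))
n=np.hypot(w[...,0]-.48,w[...,1]-.334)<.03
for m in [n&(Z>.078)&(Z<.09),n&(Z>.03)&(Z<.042)]:
    print(m.sum(),cv2.minAreaRect((w[m][:,:2]*1000).astype(np.float32)))
```

```text
t 9.73 shift [-0.0002 -0.0009  0.1052] turn [-0.0001  0.0001  0.037 ] dist 0.105 deg 2.1 q6 0.53
873 ((479.78375244140625, 334.0414733886719), (24.333133697509766, 12.025869369506836), 86.21575927734375)
269 ((481.3201599121094, 349.8334045410156), (8.658588409423828, 11.994440078735352), 85.99501037597656)
```

View pics/w6.png

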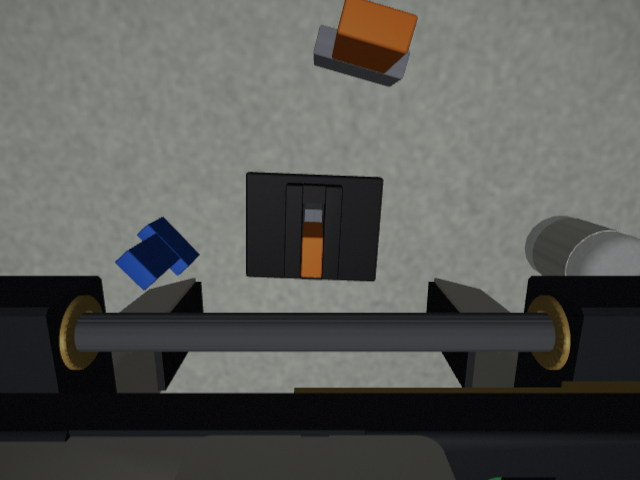

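>>> jog_arm --series '[[1,[0,-0.001,0.04],[0,0,0.02]],[1,[0,-0.001,0.08],[0,0,0.02]],[1,[0,-0.001,0.1],[0,0,0.02]],[1,[0,-0.001,0.105],[0,0,0.02]],[1,[0,-0.001,0.105],[0,0,0.02]],[-1,[0,-0.001,0.105],[0,0,0.02]],[-1,[0,-0.001,0.105],[0,0,0.02]],[-1,[0,-0.001,0.105],[0,0,0.02]],[-1,[0,-0.001,0.105],[0,0,0.02]],[-1,[0,-0.001,0.105],[0,0,0.02]],[-1,[0,-0.001,0.105],[0,0,0.02]],[-1,[0,-0.001,0.105],[0,0,0.02]]]' --squeeze 20

```text
time: 10.78
tool_pos: [0.4796, 0.3353, 0.0461]
tool_rot: [3.141, -0.0, 1.499]
contact_force: [0.4, -0.3, 0.8]
opening: 0.0497
```

>>> jog_arm --series '[[-1,[0,0,0],[0,0,0]],[-1,[0,0,0],[0,0,0]],[-1,[0,0,0],[0,0,0]],[-1,[0,0,0],[0,0,0]],[-1,[0,0,0],[0,0,0]],[-1,[0,0,0],[0,0,0]],[-1,[0,0,0],[0,0,0]],[-1,[0,0,0],[0,0,0]],[-1,[0,0,0],[0,0,0]]]'

```text
time: 11.53
tool_pos: [0.4795, 0.3353, 0.0457]
tool_rot: [3.142, -0.0, 1.499]
contact_force: [-1.1, -0.8, 0.1]
opening: 0.0118
```

>>> jog_arm --series '[[-1,[0,0,-0.02],[0,0,0]],[-1,[0,0,-0.05],[0,0,0]],[-1,[0,0,-0.09],[0,0,0]],[-1,[0,0,-0.12],[0,0,0]],[-1,[0,0,-0.13],[0,0,0]],[-1,[0,0,-0.13],[0,0,0]]]'

```text
time: 12.03
tool_pos: [0.4808, 0.336, 0.1787]
tool_rot: [3.136, -0.003, 1.5]
contact_force: [0.9, 0.6, -2.1]
opening: 0.0119
```

Run:
```python
from h import *
plan((.5545,.0964,.135),np.radians(102.5))
c=cam('wrist');save(c,'w7')
```

```text
t 12.03 shift [-0.2339  0.0904  0.0434] turn [ 0.0056 -0.0024 -0.2894] dist 0.254 deg 16.6 q6 0.55
```

View pics/w7.png

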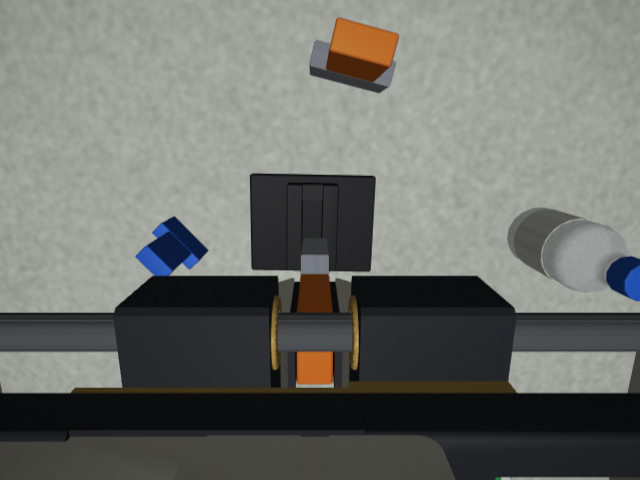

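>>> jog_arm --series '[[-1,[-0.232,0.092,0.04],[0,0,-0.29]],[-1,[-0.232,0.092,0.04],[0,0,-0.29]],[-1,[-0.232,0.092,0.04],[0,0,-0.29]],[-1,[-0.232,0.092,0.04],[0,0,-0.29]],[-1,[-0.232,0.092,0.04],[0,0,-0.29]],[-1,[-0.232,0.092,0.04],[0,0,-0.29]],[-1,[-0.232,0.092,0.04],[0,0,-0.29]],[-1,[-0.232,0.092,0.04],[0,0,-0.29]],[-1,[-0.232,0.092,0.04],[0,0,-0.29]],[-1,[-0.232,0.092,0.04],[0,0,-0.29]],[-1,[-0.232,0.092,0.04],[0,0,-0.29]]]'

```text
time: 13.0
tool_pos: [0.554, 0.0988, 0.1353]
tool_rot: [-3.141, -0.001, 1.791]
contact_force: [-0.9, 0.2, -2.2]
opening: 0.0121
```

Run:
```python
from h import *
plan((.5545,.0964,.135),np.radians(102.5))
s=status.observe();print(s['tool_pos'],s['tool_rot'])
c=cam('wrist');save(c,'w8');np.savez('w8.npz',**c)
w=cloud(c);Z=w[...,2]
th=np.radians(12.5);s=(w[...,0]*np.cos(th)+w[...,1]*np.sin(th))*1000;t=(-w[...,0]*np.sin(th)+w[...,1]*np.cos(th))*1000
print('held pts', [ (z,np.percentile(s[m],[2,50,98]).round(1),np.percentile(t[m],[2,98]).round(1),m.sum()) for z in (.1,.105,.11,.115,.12,.125) for m in [(abs(Z-z)<.0025)&(abs(s-562)<15)&(abs(t+26)<30)] if m.sum()])
sel=(abs(Z-.048)<.004)&(abs(t+26)<35)
for a in (-10,-5,-2):
    m=sel&(abs(t-a)<2);print(a,m.sum(),[int(x) for x in np.histogram(s[m],bins=np.arange(508,580,2))[0]])
```

```text
t 13.0 shift [-0.0025 -0.0001  0.0003] turn [-0.0008 -0.0005  0.0024] dist 0.003 deg 0.1 q6 -0.18
[0.55403044 0.09883795 0.13529422] [-3.14078262e+00 -5.21251904e-04  1.79133773e+00]
held pts [(0.1, array([557.2, 563.6, 568.4]), array([-5.4, -4.5]), np.int64(40)), (0.105, array([557.4, 562.9, 568.7]), array([-5.6, -4.5]), np.int64(68)), (0.11, array([557.1, 562.6, 568.1]), array([-5.2, -4.4]), np.int64(69)), (0.115, array([557.3, 563.1, 568.4]), array([-5.4, -4.5]), np.int64(75)), (0.12, array([557.2, 562.6, 568.3]), array([-5.7, -4.6]), np.int64(79)), (0.125, array([557.2, 562.7, 568.6]), array([-13. ,  -4.6]), np.int64(250))]
-10 1197 [0, 6, 18, 23, 20, 20, 22, 25, 22, 21, 25, 19, 21, 24, 20, 17, 24, 25, 20, 19, 26, 20, 15, 0, 0, 0, 0, 0, 0, 0, 0, 16, 20, 24, 21]
-5 1178 [0, 5, 20, 19, 22, 20, 18, 23, 22, 17, 22, 21, 20, 19, 22, 19, 19, 26, 21, 20, 27, 20, 11, 0, 0, 0, 0, 0, 0, 0, 0, 14, 23, 23, 19]
-2 1143 [0, 2, 17, 17, 16, 20, 16, 17, 21, 19, 18, 20, 18, 18, 20, 16, 18, 21, 16, 19, 21, 17, 10, 0, 0, 0, 0, 0, 0, 0, 0, 14, 26, 23, 21]
```

View pics/w8.png

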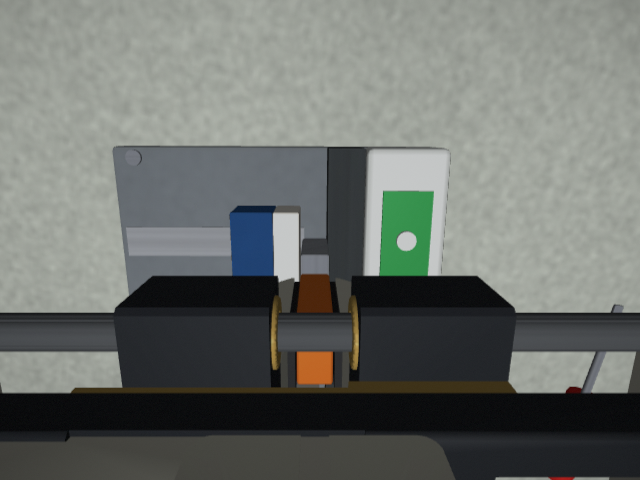

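Held spacer spans s = 557.0–568.7 and the gap 553.5–570.6 mm, so I'll shift by −1 mm and go down slowly.

>>> jog_arm --series '[[-1,[-0.001,-0.001,0.015],[0,0,0.002]],[-1,[-0.001,-0.001,0.03],[0,0,0.002]],[-1,[-0.001,-0.001,0.04],[0,0,0.002]],[-1,[-0.001,-0.001,0.045],[0,0,0.002]],[-1,[-0.001,-0.001,0.05],[0,0,0.002]],[-1,[-0.001,-0.001,0.055],[0,0,0.002]],[-1,[-0.001,-0.001,0.06],[0,0,0.002]],[-1,[-0.001,-0.001,0.06],[0,0,0.002]]]'

```text
time: 13.72
tool_pos: [0.5536, 0.0962, 0.075]
tool_rot: [-3.141, -0.0, 1.788]
contact_force: [-0.1, 0.5, -1.5]
opening: 0.0122
```

Run:
```python
from h import *
s=status.observe();print(s['tool_pos'],s['tool_rot'],s['contact_force'])
c=cam('wrist');save(c,'w9')
w=cloud(c);Z=w[...,2]
th=np.radians(12.5);s=(w[...,0]*np.cos(th)+w[...,1]*np.sin(th))*1000;t=(-w[...,0]*np.sin(th)+w[...,1]*np.cos(th))*1000
print('held pts', [ (z,np.percentile(s[m],[2,50,98]).round(1),np.percentile(t[m],[2,98]).round(1),m.sum()) for z in (.035,.04,.045,.05,.055) for m in [(abs(Z-z)<.0025)&(abs(s-562)<7.5)&(abs(t+26)<30)] if m.sum()])
sel=(abs(Z-.048)<.004)
for a in (-5,-2):
    m=sel&(abs(t-a)<2);print(a,s[m&(s<560)].max(),s[m&(s>564)].min())
```

```text
[0.55364063 0.09615606 0.07504709] [-3.14075955e+00 -2.30228647e-04  1.78750446e+00] [-0.13831793  0.54874772 -1.4678098 ]
held pts [(0.04, array([556.4, 561.7, 567.5]), array([-7.9, -7.1]), np.int64(48)), (0.045, array([556.6, 562.4, 567.9]), array([-8.2, -7.1]), np.int64(62)), (0.05, array([556.3, 561.5, 567.2]), array([-7.7, -7.1]), np.int64(72)), (0.055, array([556.4, 562.2, 567.5]), array([-7.8, -7.1]), np.int64(75))]
-5 553.3303964011956 570.5290568170282
-2 553.0490150770669 570.5095653029789
```

View pics/w9.png

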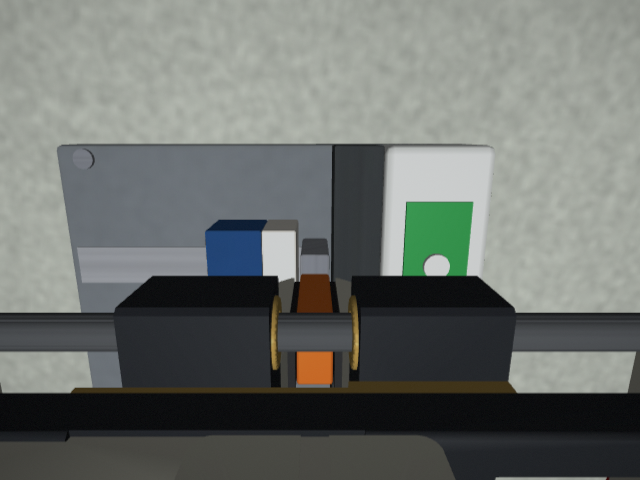

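>>> jog_arm --series '[[-1,[0.001,0,0.005],[0,0,0]],[-1,[0.001,0,0.01],[0,0,0]],[-1,[0.001,0,0.014],[0,0,0]],[-1,[0.001,0,0.016],[0,0,0]],[-1,[0.001,0,0.017],[0,0,0]],[-1,[0.001,0,0.017],[0,0,0]]]'

```text
time: 14.27
tool_pos: [0.5536, 0.097, 0.0584]
tool_rot: [-3.141, -0.0, 1.787]
contact_force: [0.2, 0.4, -0.9]
opening: 0.0118
```

>>> jog_arm --series '[[-1,[0,0,0.0005],[0,0,0]],[-1,[0,0,0.001],[0,0,0]],[-1,[0,0,0.001],[0,0,0]]]'

```text
time: 14.52
tool_pos: [0.5538, 0.0971, 0.0578]
tool_rot: [3.141, -0.0, 1.787]
contact_force: [0.7, 0.0, -1.3]
opening: 0.0117
```

>>> jog_arm --series '[[-1,[0,0,0.0005],[0,0,0]],[-1,[0,0,0.001],[0,0,0]],[-1,[0,0,0.001],[0,0,0]]]'

```text
time: 14.77
tool_pos: [0.5539, 0.0971, 0.0577]
tool_rot: [3.141, 0.0, 1.787]
contact_force: [-1.6, -0.4, 6.4]
opening: 0.0118
```

Contact at the predicted height (6.4 N). Releasing.

>>> jog_arm --series '[[-1,[0,0,-0.0005],[0,0,0]],[0,[0,0,-0.0005],[0,0,0]],[0,[0,0,-0.0005],[0,0,0]],[0,[0,0,-0.0005],[0,0,0]],[0,[0,0,-0.0005],[0,0,0]],[0,[0,0,-0.0005],[0,0,0]],[0,[0,0,-0.0005],[0,0,0]],[0,[0,0,-0.0005],[0,0,0]]]'

```text
time: 15.43
tool_pos: [0.5538, 0.0971, 0.0572]
tool_rot: [3.142, -0.0, 1.787]
contact_force: [0.0, -0.1, -0.2]
opening: 0.0457
```

>>> jog_arm --series '[[0,[0,0,-0.01],[0,0,0]],[0,[0,0,-0.03],[0,0,0]],[0,[0,0,-0.06],[0,0,0]],[0,[0,0,-0.1],[0,0,0]],[0,[0,0,-0.12],[0,0,0]],[0,[0,0,-0.12],[0,0,0]]]'

```text
time: 15.93
tool_pos: [0.5565, 0.0973, 0.1835]
tool_rot: [3.131, 0.002, 1.788]
contact_force: [0.5, -0.0, 0.3]
opening: 0.0459
```

Run:
```python
from h import *
s=status.observe();print(s['time'],s['tool_pos'],s['tool_rot'],s['contact_force'],s['opening'])
c=cam('wrist');save(c,'w10')
w=cloud(c);Z=w[...,2]
th=np.radians(12.5);s=(w[...,0]*np.cos(th)+w[...,1]*np.sin(th))*1000;t=(-w[...,0]*np.sin(th)+w[...,1]*np.cos(th))*1000
for z in (.049,.093):
    m=(abs(Z-z)<.004)&(abs(s-562)<7.6)&(abs(t+26)<30)
    print(z,m.sum(),cv2.minAreaRect(np.c_[s[m],t[m]].astype(np.float32)) if m.sum()>3 else '')
```

```text
15.9333 [0.55650747 0.09725109 0.18349482] [3.13101631e+00 1.81381048e-03 1.78752893e+00] [ 0.51776112 -0.01011044  0.25471165] 0.045851544029985584
0.049 222 ((562.6204223632812, -10.748668670654297), (8.831104278564453, 11.550942420959473), 89.2568359375)
0.093 750 ((562.3662109375, -26.513343811035156), (24.750835418701172, 11.731246948242188), 89.91576385498047)
```

View pics/w10.png

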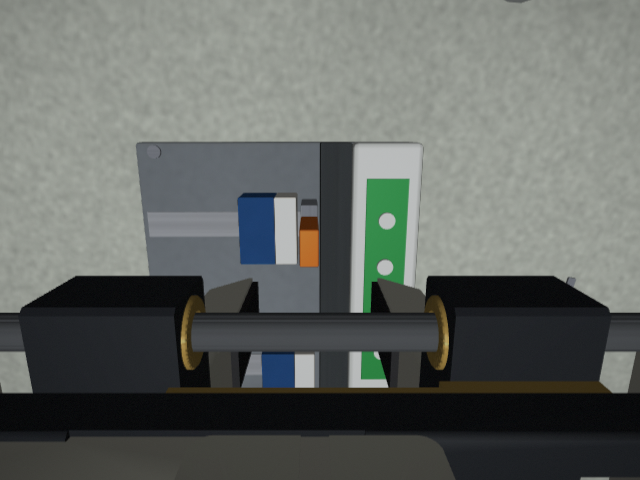

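Spacer stands upright and square at the stone's middle (centre t=−26.5 against −25.9; orange top at (309,243)). Next I'll go behind the stone with shut fingers, jaws along the fence.

>>> jog_arm --series '[[-1,[-0.001,-0.086,0],[0,0,-0.12]],[-1,[-0.001,-0.086,0],[0,0,-0.24]],[-1,[-0.001,-0.086,0],[0,0,-0.36]],[-1,[-0.001,-0.086,0],[0,0,-0.48]],[-1,[-0.001,-0.086,0],[0,0,-0.6]],[-1,[-0.001,-0.086,0],[0,0,-0.72]],[-1,[-0.001,-0.086,0],[0,0,-0.84]],[-1,[-0.001,-0.086,0],[0,0,-0.96]],[-1,[-0.001,-0.086,0.02],[0,0,-1.08]],[-1,[-0.001,-0.086,0.04],[0,0,-1.2]],[-1,[-0.001,-0.086,0.05],[0,0,-1.32]],[-1,[-0.001,-0.086,0.05],[0,0,-1.44]]]' --squeeze 20

```text
time: 16.98
tool_pos: [0.4675, 0.0776, 0.124]
tool_rot: [3.141, -0.007, -3.05]
contact_force: [0.2, -0.1, -0.7]
opening: 0.0003
```

>>> jog_arm --series '[[-1,[0,0,0],[0,0,-0.12]],[-1,[0,0,0],[0,0,-0.133]],[-1,[0,0,0],[0,0,-0.133]],[-1,[0,0,0],[0,0,-0.133]]]'

```text
time: 17.32
tool_pos: [0.4696, 0.0776, 0.1269]
tool_rot: [3.141, -0.001, -2.926]
contact_force: [-0.3, -0.3, -0.7]
opening: 0.0003
```

Run:
```python
from h import *
s=status.observe();print(s['time'],s['tool_pos'],s['tool_rot'],s['contact_force'],s['opening'],s['qpos'])
plan((.4703,.0776,.026),np.radians(192.5))
c=cam('wrist');save(c,'w11');
```

```text
17.3167 [0.46961879 0.07762748 0.12689893] [ 3.14132824e+00 -7.67364099e-04 -2.92611524e+00] [-0.25171663 -0.31653733 -0.69948797] 0.00033781673505211315 [ 2.54803070e-03  3.66021445e-01  1.79738676e+00  1.16012999e-04
  9.78990366e-01 -1.78379037e+00]
t 17.32 shift [-0.0007 -0.0002  0.1009] turn [ 0.0003 -0.0008 -0.0027] dist 0.101 deg 0.2 q6 -1.78
```

View pics/w11.png

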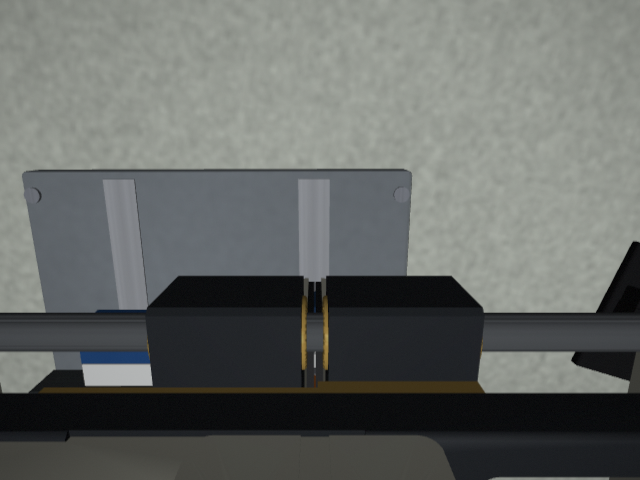

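>>> jog_arm --series '[[-1,[0,0,0.035],[0,0,0]],[-1,[0,0,0.07],[0,0,0]],[-1,[0,0,0.09],[0,0,0]],[-1,[0,0,0.1],[0,0,0]],[-1,[0,0,0.1],[0,0,0]],[-1,[-0.005,0,0.1],[0,0,0]],[-1,[-0.01,0,0.1],[0,0,0]],[-1,[-0.012,0,0.1],[0,0,0]],[-1,[-0.014,0,0.1],[0,0,0]],[-1,[-0.016,0,0.1],[0,0,0]],[-1,[-0.018,0,0.1],[0,0,0]],[-1,[-0.018,0,0.1],[0,0,0]]]'

```text
time: 18.37
tool_pos: [0.4881, 0.0816, 0.0275]
tool_rot: [-3.141, 0.001, -2.923]
contact_force: [0.1, -0.3, -0.3]
opening: 0.0007
```

Run:
```python
from h import *
s=status.observe();print(s['time'],s['tool_pos'],s['tool_rot'],s['contact_force'])
for n in ['side','scene']:
    c=cam(n)
    x0,y0,x1,y1=(250,200,390,300) if n=='side' else (270,190,420,305)
    cv2.imwrite('pics/%s12.png'%n,cv2.resize(c['img'][y0:y1,x0:x1,::-1],None,fx=5,fy=5,interpolation=cv2.INTER_CUBIC))
```

```text
18.3667 [0.48809484 0.08158675 0.02751729] [-3.14145932e+00  9.69795316e-04 -2.92281791e+00] [ 0.12053824 -0.32617836 -0.34308636]
```

View pics/side12.png

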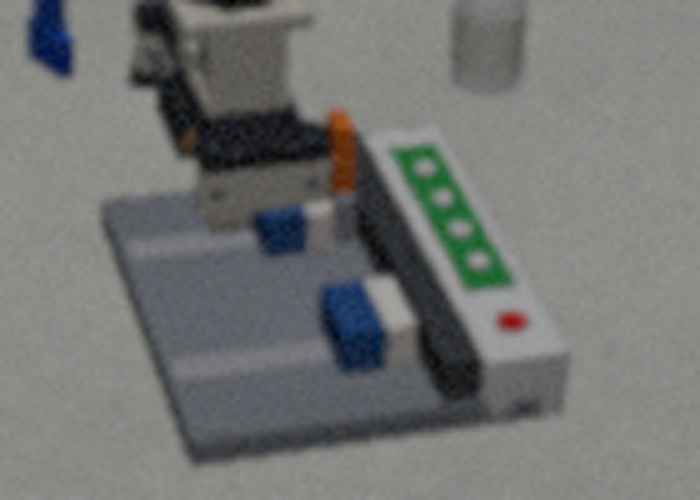

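View pics/scene12.png

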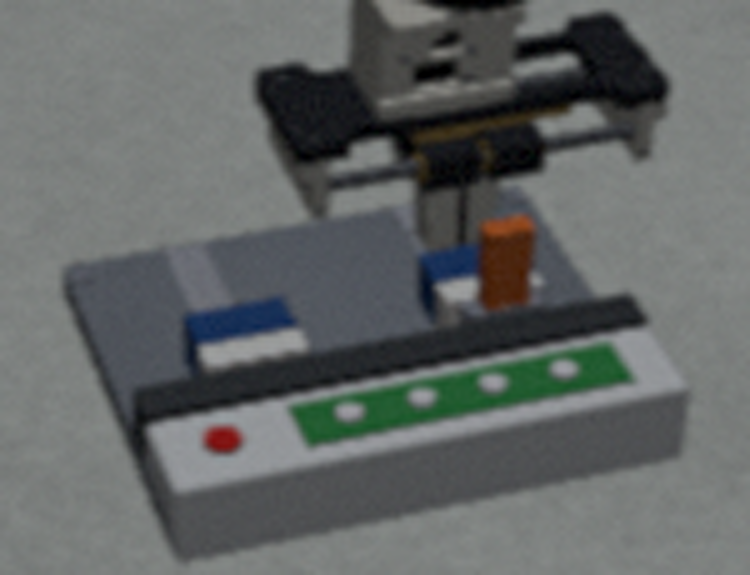

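>>> jog_arm --series '[[-1,[-0.001,0,0],[0,0,0]],[-1,[-0.002,0,0],[0,0,0]],[-1,[-0.003,0,0],[0,0,0]],[-1,[-0.004,0,0],[0,0,0]],[-1,[-0.005,0,0],[0,0,0]],[-1,[-0.006,0,0],[0,0,0]],[-1,[-0.007,0,0],[0,0,0]],[-1,[-0.008,0,0],[0,0,0]]]'

```text
time: 19.13
tool_pos: [0.4949, 0.0832, 0.0271]
tool_rot: [3.141, -0.001, -2.923]
contact_force: [-2.2, -0.4, 0.3]
opening: 0.0005
```

>>> jog_arm --series '[[-1,[-0.001,0,0],[0,0,0]],[-1,[-0.002,0,0],[0,0,0]],[-1,[-0.002,0,0],[0,0,0]]]'

```text
time: 19.38
tool_pos: [0.4972, 0.0837, 0.0272]
tool_rot: [3.141, -0.0, -2.923]
contact_force: [-2.3, -0.4, 1.3]
opening: 0.0001
```

>>> jog_arm --series '[[-1,[-0.0005,0,0],[0,0,0]],[-1,[-0.001,0,0],[0,0,0]],[-1,[-0.0015,0,0],[0,0,0]],[-1,[-0.002,0,0],[0,0,0]],[-1,[-0.002,0,0],[0,0,0]]]'

```text
time: 19.8
tool_pos: [0.4986, 0.084, 0.0272]
tool_rot: [3.141, -0.002, -2.923]
contact_force: [-6.1, -1.0, 2.5]
opening: 0.0005
```

Run:
```python
from h import *
s=status.observe();print(s['time'],s['tool_pos'],s['contact_force'])
c=cam('scene')
cv2.imwrite('pics/scene13.png',cv2.resize(c['img'][190:305,270:420,::-1],None,fx=5,fy=5,interpolation=cv2.INTER_CUBIC))
```

```text
19.8 [0.49857873 0.08400956 0.02715147] [-6.11122649 -0.99552714  2.48718204]
```

View pics/scene13.png

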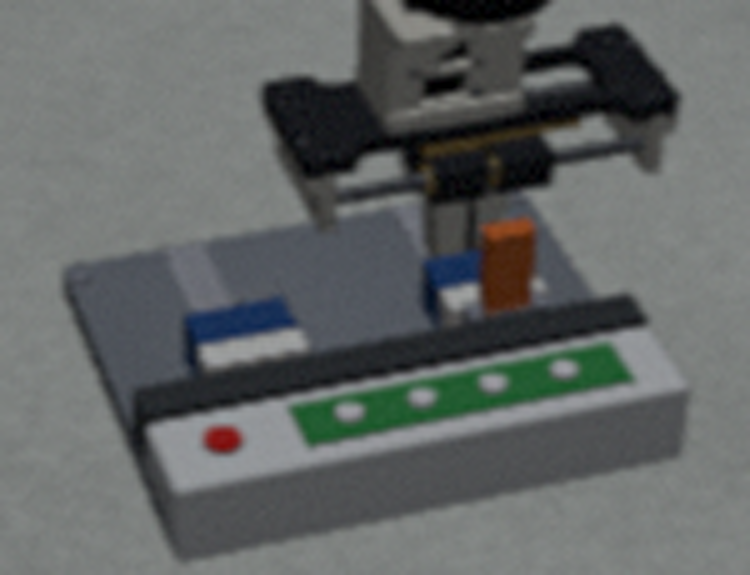

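>>> jog_arm --series '[[-1,[-0.0005,0,0],[0,0,0]],[-1,[-0.001,0,0],[0,0,0]],[-1,[-0.001,0,0],[0,0,0]]]'

```text
time: 20.1
tool_pos: [0.4986, 0.084, 0.0271]
tool_rot: [3.141, -0.004, -2.923]
contact_force: [-7.7, -3.4, 5.9]
opening: 0.0001
```

>>> jog_arm --series '[[-1,[-0.0005,0,0],[0,0,0]],[-1,[-0.001,0,0],[0,0,0]],[-1,[-0.001,0,0],[0,0,0]]]'

```text
time: 20.35
tool_pos: [0.4985, 0.084, 0.0271]
tool_rot: [3.141, -0.006, -2.922]
contact_force: [-11.2, -4.6, 9.6]
opening: 0.0003
```

Run:
```python
from h import *
th=np.radians(12.5)
for n in ['side','scene']:
    c=cam(n)
    x0,y0,x1,y1=(270,200,370,290) if n=='side' else (310,190,420,290)
    cv2.imwrite('pics/%s14.png'%n,cv2.resize(c['img'][y0:y1,x0:x1,::-1],None,fx=6,fy=6,interpolation=cv2.INTER_CUBIC))
    w=cloud(c);Z=w[...,2];s=(w[...,0]*np.cos(th)+w[...,1]*np.sin(th))*1000;t=(-w[...,0]*np.sin(th)+w[...,1]*np.cos(th))*1000
    H,S,V=cv2.split(cv2.cvtColor(c['img'],cv2.COLOR_RGB2HSV))
    nr=(abs(t+26)<40)&(s>480)&(s<600)
    wh=nr&(S<40)&(V>110)&(abs(Z-.048)<.004)&(s<575);bl=nr&(H>100)&(H<125)&(S>100)&(abs(Z-.048)<.004);og=nr&(H>=4)&(H<18)&(S>130)
    fe=nr&(V<60)&(abs(Z-.048)<.004)
    for nm,m in dict(wh=wh,bl=bl,og=og,ogtop=og&(Z>.09),fe=fe).items():
        if m.sum()>3: print(n,nm,m.sum(),'s',np.percentile(s[m],[2,50,98]).round(1),'t',np.percentile(t[m],[2,98]).round(1),'z',np.percentile(Z[m],[2,98]).round(3))
```

```text
side wh 11 s [545.9 552.6 559.2] t [-54.7 -43.4] z [0.045 0.051]
side bl 20 s [518.3 529.8 539.4] t [-58.7 -44.5] z [0.045 0.051]
side og 24 s [534.4 568.7 577.5] t [-54.2 -16.6] z [0.05  0.155]
side ogtop 11 s [520.5 566.3 570.2] t [-59.4 -17.7] z [0.092 0.182]
side fe 53 s [572.1 583.5 591.1] t [-64.1  -9.3] z [0.046 0.052]
scene wh 31 s [541.3 547.5 559.6] t [-53.   -5.4] z [0.045 0.05 ]
scene bl 59 s [515.1 524.7 536. ] t [-54.  -25.7] z [0.044 0.05 ]
scene og 162 s [556.3 566.9 570.4] t [-41.8 -18.2] z [0.052 0.097]
scene ogtop 42 s [535.3 564.5 571.8] t [-43.1 -17.9] z [0.09  0.107]
scene fe 219 s [512.2 579.5 590.9] t [-63.7  12.9] z [0.044 0.051]
```

View pics/scene14.png

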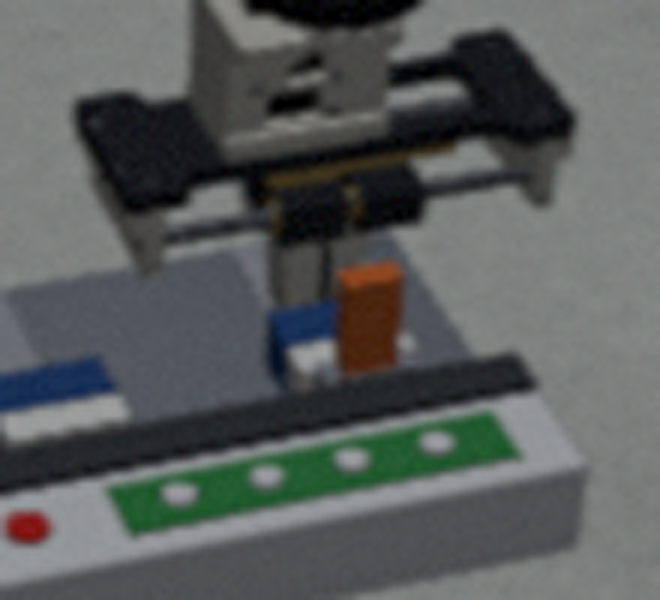

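View pics/side14.png

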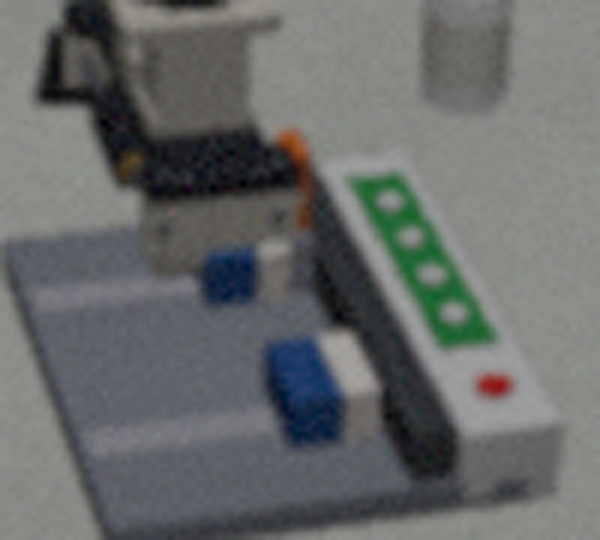

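>>> jog_arm --series '[[-1,[-0.0003,0,-0.0005],[0,0,0]],[-1,[-0.0005,0,-0.001],[0,0,0]],[-1,[-0.0005,0,-0.001],[0,0,0]],[-1,[-0.0005,0,-0.001],[0,0,0]]]'

```text
time: 20.78
tool_pos: [0.4985, 0.084, 0.0272]
tool_rot: [3.141, -0.007, -2.923]
contact_force: [-9.7, -5.3, 1.4]
opening: 0.0005
```

>>> jog_arm --series '[[-1,[0,0,0],[0,0,0]],[-1,[0,0,0],[0,0,0]],[-1,[0,0,0],[0,0,0]],[-1,[0,0,0],[0,0,0]]]'

```text
time: 21.12
tool_pos: [0.4985, 0.084, 0.0272]
tool_rot: [3.141, -0.007, -2.923]
contact_force: [-9.8, -5.0, 0.5]
opening: -0.0
```

>>> jog_arm --series '[[-1,[-0.0005,-0.0003,-0.0003],[0,0,0]],[-1,[-0.001,-0.0005,-0.0005],[0,0,0]],[-1,[-0.0012,-0.0005,-0.0007],[0,0,0]],[-1,[-0.0012,-0.0005,-0.0007],[0,0,0]],[-1,[-0.0012,-0.0005,-0.0007],[0,0,0]],[-1,[-0.0012,-0.0005,-0.0007],[0,0,0]]]'

```text
time: 21.62
tool_pos: [0.4985, 0.084, 0.0273]
tool_rot: [3.14, -0.01, -2.922]
contact_force: [-11.9, -4.2, -0.8]
opening: 0.0006
```

Run:
```python
from h import *
st=status.observe();print(st['time'],st['tool_pos'],st['contact_force'],abs(st['qvel']).max())
th=np.radians(12.5)
ims=[]
for n in ['scene','side']:
    c=cam(n);save(c,n+'15')
    w=cloud(c);Z=w[...,2];s=(w[...,0]*np.cos(th)+w[...,1]*np.sin(th))*1000;t=(-w[...,0]*np.sin(th)+w[...,1]*np.cos(th))*1000
    H,S,V=cv2.split(cv2.cvtColor(c['img'],cv2.COLOR_RGB2HSV))
    og=(H>=4)&(H<18)&(S>130)&(abs(t+26)<16)&(s>550)&(s<580)&(Z<.1)
    for a,b in((.05,.06),(.06,.07),(.07,.08),(.08,.09)):
        m=og&(Z>a)&(Z<b)
        if m.sum()>5: print(n,a,'s med',np.median(s[m]).round(1),np.percentile(s[m],[5,95]).round(1),'t',np.percentile(t[m],[2,98]).round(1))
    wh=(S<40)&(V>110)&(abs(Z-.048)<.004)&(abs(t+26)<30)&(s>535)&(s<575)
    print(n,'stone white s',np.percentile(s[wh],[2,98]))
```

```text
21.6167 [0.49846404 0.08402261 0.02725718] [-11.92101723  -4.2028126   -0.84008595] 0.0017740245946502617
scene 0.05 s med 567.0 [564.7 568.4] t [-39.6 -18.9]
scene 0.06 s med 566.7 [564.8 569.8] t [-39.4 -19. ]
scene 0.07 s med 567.8 [565.2 569.9] t [-41.4 -19.2]
scene 0.08 s med 566.9 [564.6 570. ] t [-41.3 -19.5]
scene stone white s [539.89800361 557.44075064]
side stone white s [544.86211138 559.17739661]
```

View pics/scene15.png

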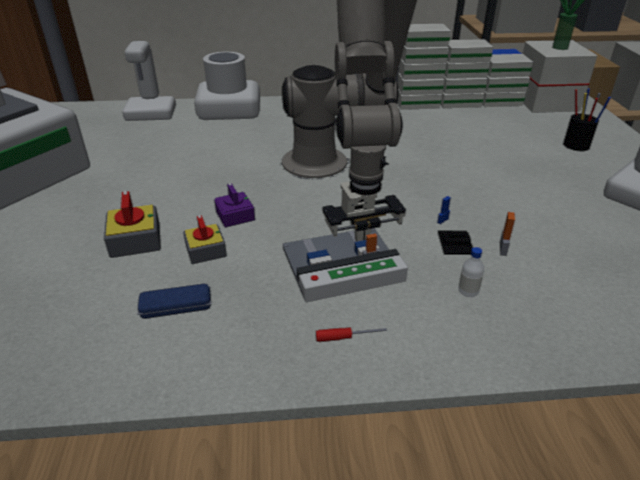

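Run:
```python
from h import *
th=np.radians(12.5)
def an(c,nm):
    w=cloud(c);Z=w[...,2];s=(w[...,0]*np.cos(th)+w[...,1]*np.sin(th))*1000;t=(-w[...,0]*np.sin(th)+w[...,1]*np.cos(th))*1000
    H,S,V=cv2.split(cv2.cvtColor(c['img'],cv2.COLOR_RGB2HSV))
    # blue/white boundary & dark fence/white body boundary near the stone's -y part t in [-52,-42], other stone t~-150
    for a,b in((-52,-42),(-48,-40),(-12,-4),(-175,-130)):
        r=(t>a)&(t<b)&(abs(Z-.048)<.005)
        f=lambda m:(m.sum(),np.percentile(s[m],[3,50,97]).round(1)) if m.sum()>4 else None
        print(nm,(a,b),'blue',f(r&(H>100)&(H<125)&(S>100)&(s<570)),'white',f(r&(S<45)&(V>105)&(s<572)),'fence',f(r&(V<60)&(S<90)&(s>560)&(s<600)))
for n in ['scene','side']: an(dict(np.load(n+'1.npz')),n+' before')
for n in ['scene','side']: an(cam(n),n+' now')
for n,(x0,y0,x1,y1) in dict(scene=(330,225,400,285),side=(290,215,350,265)).items():
    a=cv2.imread('pics/%s1.png'%n)[y0:y1,x0:x1];b=cv2.imread('pics/%s15.png'%n)[y0:y1,x0:x1]
    cv2.imwrite('pics/cmp_%s.png'%n,cv2.resize(np.hstack([a,b]),None,fx=5.5,fy=5.5,interpolation=cv2.INTER_CUBIC))
```

```text
scene before (-52, -42) blue (np.int64(20), array([510.9, 522.5, 532.5])) white (np.int64(15), array([535.3, 543.6, 552.6])) fence (np.int64(30), array([570.5, 581.4, 590. ]))
scene before (-48, -40) blue (np.int64(18), array([510.8, 522.5, 530.9])) white (np.int64(12), array([535. , 542.8, 551.5])) fence (np.int64(20), array([571.2, 581.3, 590.5]))
scene before (-12, -4) blue (np.int64(14), array([510.4, 523.4, 531.5])) white (np.int64(12), array([537. , 544.1, 552.6])) fence (np.int64(18), array([572.8, 584.4, 591.2]))
scene before (-175, -130) blue (np.int64(105), array([522.9, 534.5, 544.8])) white (np.int64(83), array([548.4, 556. , 566.4])) fence (np.int64(127), array([569.2, 581.6, 591. ]))
side before (-52, -42) blue (np.int64(26), array([513.8, 524.7, 534.4])) white (np.int64(11), array([540.7, 549.1, 554.3])) fence (np.int64(13), array([573.6, 580.9, 589.8]))
side before (-48, -40) blue (np.int64(12), array([513.6, 522.7, 532.2])) white (np.int64(7), array([544.2, 549.1, 553.1])) fence (np.int64(8), array([578.2, 585.7, 589.9]))
side before (-12, -4) blue (np.int64(6), arra
[... 822 characters left out ...]
), array([522.3, 533.6, 544.2])) white (np.int64(86), array([548.2, 555.9, 564.6])) fence (np.int64(124), array([569. , 581.7, 590.9]))
side now (-52, -42) blue (np.int64(16), array([521.3, 529.2, 538.7])) white (np.int64(11), array([546.8, 552.3, 561.1])) fence (np.int64(9), array([573.7, 580.2, 587.3]))
side now (-48, -40) blue (np.int64(6), array([523.6, 530.2, 539.3])) white (np.int64(6), array([546.6, 555.3, 561.3])) fence (np.int64(6), array([576.5, 581.6, 585.3]))
side now (-12, -4) blue None white None fence None
side now (-175, -130) blue (np.int64(84), array([526.2, 536.6, 548.2])) white (np.int64(52), array([552.3, 559.5, 566.8])) fence (np.int64(57), array([572.6, 581.2, 590.1]))
```

View pics/cmp_side.png

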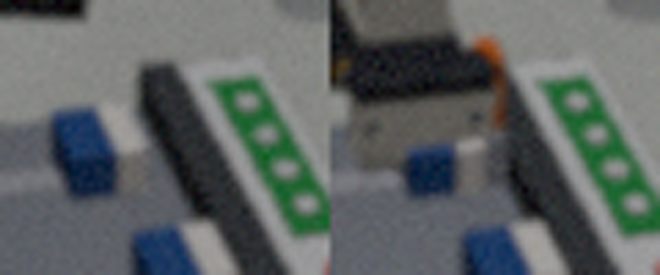

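View pics/cmp_scene.png

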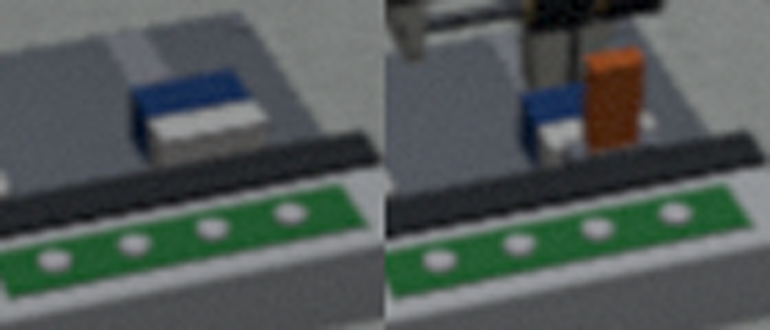

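The stone advanced about 5.3 mm, as expected for flush, and now stops hard. I'll add a little more press and then hold.

>>> jog_arm --series '[[-1,[-0.0005,0,0],[0,0,0]],[-1,[-0.001,-0.0003,0],[0,0,0]],[-1,[-0.0015,-0.0005,-0.0003],[0,0,0]],[-1,[-0.0015,-0.0005,-0.0003],[0,0,0]],[-1,[-0.0015,-0.0005,-0.0003],[0,0,0]],[-1,[-0.0015,-0.0005,-0.0003],[0,0,0]],[-1,[-0.0015,-0.0005,-0.0003],[0,0,0]],[-1,[-0.0015,-0.0005,-0.0003],[0,0,0]]]'

```text
time: 22.48
tool_pos: [0.4985, 0.084, 0.0273]
tool_rot: [3.139, -0.013, -2.922]
contact_force: [-16.2, -3.1, 0.2]
opening: 0.0005
```

Run:
```python
from h import *
st=status.observe();print(st['time'],st['tool_pos'],st['tool_rot'],st['contact_force'],abs(st['qvel']).max())
c=cam('scene');c2=cam('side')
cv2.imwrite('pics/fin.png',cv2.resize(np.hstack([c['img'][225:285,330:400],c2['img'][215:275,285:355]])[:,:,::-1],None,fx=5.5,fy=5.5,interpolation=cv2.INTER_CUBIC))
st=status.observe();print(st['time'],st['contact_force'])
```

```text
22.4833 [0.49846103 0.08400976 0.02728128] [ 3.13929335 -0.01333602 -2.92229102] [-16.23677485  -3.07355112   0.19983953] 0.0023161800453541702
22.5833 [-15.42625979  -3.93585112   1.17524613]
```

View pics/fin.png

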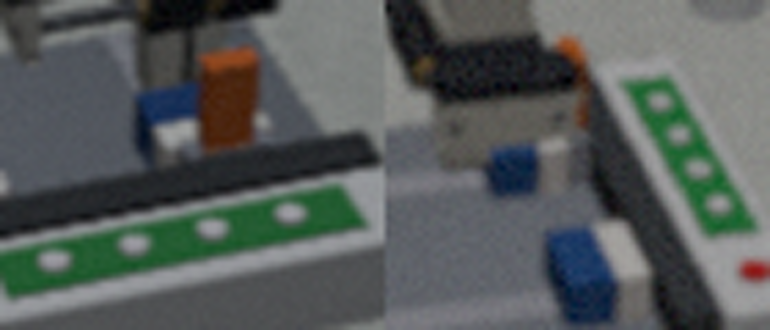

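The spacer is upright between stone and fence, and the push is steady at about 16 N with no motion. Handing in.

```bash
python3 -c "
from h import *
print(job.hand_in())"
```

```text
the job is handed in; nothing more can be done
None
```

The job is done and handed in at about 22.6 s of the 64 s allowed.

- **Isolator:** I turned the small red handle anticlockwise to off. The bar measured 16.25° against the box's 16.29°, with its tick on the black dot.
- **Spacer:** I lifted the smaller orange spacer from its stand and lowered it into the 17 mm gap at the left stone. It stood upright and square, less than 1 mm from the stone's middle, and touched the deck at the height I expected.
- **Stone:** I pushed that stone up about 5.3 mm to a hard stop and held it there at about 16 N. The push was steady over the last two readings.

**Checks:** The last images show the spacer upright between stone and fence. The clamped stone has not moved. I saw no change in the bystanders, though I only checked them by eye.

**Disagreement:** The scene camera put the spacer's front face 2–3 mm short of the fence. That is about the calibration error, so I relied on the side camera, the measured stone travel and the hard stop, which all fit a flush stack. I could not see the fence contact directly.

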